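Make up the blue and the red spare-parts kit

ROBOT

A 6-joint arm with a two-finger parallel gripper is mounted at the origin on a cart in front of the work surface, level with it; the furniture and walls round the work are solid. World frame = base frame: x ahead of the robot, y to its left, z up, the work surface at z = 0. Lengths are in m, angles in degrees, forces in N, time in s.
With the tool pointing down it reaches from about 0.275 to 1 m from the base axis. Payload 8.4 kg.
Tool frame: the origin (TCP) lies at the very end of the fingers, on their centre line; the grasp point (between the pads) lies 19 mm behind it; z points along the fingers, y is the line along which they close (so a half turn about z gives the same grasp; the last joint's range is limited). The gripper opens to 85 mm and grips with 20 to 120 N. Pads are 22 mm wide; open, the fingers measure 114 mm over their backs; the gripper's body (76 mm by 85 mm) begins 54 mm behind the grasp point. The pads swing forward as they close: fully open they stand 13 mm farther back than shut.
Start: joints at [-68.09, 20.225, 93.587, -0, 66.188, -0.138], TCP at [0.235, -0.579, 0.231] pointing down, gripper open.
Joint ranges: [-150.9, 150.9], [-52.94, 120.26], [3.33, 152.33], [-74.26, 254.26], [0, 154.13], [-172.89, 172.89]. Speed limits (degrees/s): [127.2, 127.2, 159.86, 180, 180, 180].

INTERFACE

Orientations are given as [roll, pitch, yaw] about the fixed x, y, z axes, in that order (R = Rz(yaw) Ry(pitch) Rx(roll)).
In Python, from cell import r, effector, cams, ticket, readout gives the robot as it stands. Calls block until the motion is done:
- r.move_ptp(position, orientation): joint-space move of the TCP to a pose.
- r.servo_line(position, feed=0.15, frame=None): straight line of the TCP; frame=None keeps the orientation; feed is the mean speed in m/s.
- r.move_joints(angles): joint-space move.
- effector.grip(opening, effort=None): finger opening in m; effort is the grip in N (None keeps the last); returns when the fingers have stopped.
- r.sleep(seconds).
- r.solve_ik(position, orientation): joint angles nearest the present ones, or None.
- cams.capture(name): name is "scene" or "top" or "wrist"; returns (picture, depth): 480x640x3 uint8, red, green, blue; 480x640 float32, m along the optical axis (not along the pixel's ray), 0 where there is no reading.
- cams.camera_info(name): a dict with "fov_y" (degrees; the focal length in pixels is half the picture's height over the tangent of half this angle, whatever the lens; pixels are square), "cx", "cy" (the principal point, pixels), "dist" ([k1, k2, p1, p2, k3] as OpenCV has them; the pictures are not rectified), "rvec" (rotation vector, rad) and "tvec" (3), from world to camera coordinates, as OpenCV has them. Camera axes: x right, y down, z forward; pixel columns grow to the right and rows downward; lengths in m; the calibration is good to about 2 mm. A picture is of the moment at which its call begins: read the wrist's pose just before it. camera_info takes no time and is no camera call; for the wrist camera it gives the pose at the moment of the call.
A pose or a line that the arm cannot do raises r.PlanningError and nothing moves.
- ticket.job_done(): hands the job in; it is judged then, once.
Readings, each from a call of its own:
- readout.get_time_s(): time.
- readout.get_joint_pos(): joint angles.
- readout.get_dq(): joint speeds.
- readout.get_joint_efforts(): joint torques, N m.
- readout.get_ee_pos(): TCP position.
- readout.get_tcp_rot(): TCP orientation.
- readout.get_force(): force on the tool from outside, world axes, zero at the start.
- readout.get_torque(): the same for the moment, N m.
- readout.get_gripper_width(): finger opening in m.
- readout.get_grip_force(): force on a finger pad.
Only numpy, scipy, OpenCV 4.12 (cv2) and the standard library are available. Lean on these libraries where they do the work, as an engineer would, in place of code of your own. Each camera call takes 0.05 s, during which the arm holds its last target. There are 200 camera calls.

TASK

Make up two spare-parts kits from the stock lying on the bench. The shallow blue tray gets the gear in its wide compartment and the plain pin in its narrow one; the shallow red tray gets the ball bearing in its wide compartment and the hexagon bolt in its narrow one. Lay every part flat on the floor of its compartment, and leave the hub where it lies.

Things in the scene. Friction and masses are not known exactly. Their poses are not given: they have to be found in the camera images.
- gear_mid (a point): steel spur gear lying flat, 64 mm across the teeth, toothed rim 14 mm thick with a boss up to 21 mm in its middle; point on its axis 10.5 mm above its underside, z up; grip across the rim
- bearing_mid (a point): ball bearing lying flat, a steel ring with a black band, 62 mm across, 16 mm thick, with a hole; point on its axis half-way up (8 mm), z up; grip across the outside
- pin_mid (a point): plain light grey steel pin (round bar) lying on the bench, 90 mm long along its own y axis, 20 mm in diameter, does not roll; point at its centre, 10 mm above the bench; z up
- bolt_mid (a point): steel hexagon-head bolt lying on its side, 79 mm long along its own y axis with the head (23 mm wide, 10 mm long) at the +y end, shank 12 mm thick and tilted slightly, rising towards the head; point at the middle of its length, 11 mm above the bench; x across the shank, z up; does not roll when gripped across the shank
- hub_mid (a point): grey hub flange, round base 70 mm across with a hollow neck, 35 mm high; to be left alone; point on its axis 17.5 mm above the bench. It lies in front of an open green tin whose lid stands 130 mm high; a bag sealer behind the stock has a raised handle up to 270 mm high; parts carried with their undersides 0.18 m up clear the tin
- blue_tray_wide (a point): centre of the floor of the blue kit tray's wide compartment, which is 130 mm long (its x axis) and 100 mm across (y); z up. The tray is a shallow blue plastic tray, fixed to the bench, 138 x 186 mm outside, floor 3 mm thick (this point is 3 mm above the bench), with 4 mm thick walls and divider whose tops stand 6 mm above that floor; its narrow compartment lies beside the wide one, on its -y side
- blue_tray_narrow (a point): centre of the floor of the blue kit tray's narrow compartment, which is 130 mm long (its x axis) and 74 mm across (y); z up; floor 3 mm above the bench, walls 6 mm high and 4 mm thick
- red_tray_wide (a point): centre of the floor of the red kit tray's wide compartment, which is 130 mm long (its x axis) and 100 mm across (y); z up. The tray is a shallow red plastic tray, fixed to the bench, 138 x 186 mm outside, floor 3 mm thick (this point is 3 mm above the bench), with 4 mm thick walls and divider whose tops stand 6 mm above that floor; its narrow compartment lies beside the wide one, on its -y side
- red_tray_narrow (a point): centre of the floor of the red kit tray's narrow compartment, which is 130 mm long (its x axis) and 74 mm across (y); z up; floor 3 mm above the bench, walls 6 mm high and 4 mm thick

How it is judged (in metres and radians):
At the end, for the whole second after the job is handed in: each centre at lying height (4 mm) above its floor and, from the compartment centre in x, y: gear in blue wide 35, 20 mm; pin in blue narrow 24, 29; bearing in red wide 36, 21; bolt in red narrow 30, 33 (i.e. flat inside the walls), at rest; hub within 30 mm of its start (x of gear_mid in the frame of blue_tray_wide between -0.035 and 0.035 m and y of gear_mid in the frame of blue_tray_wide between -0.02 and 0.02 m and z of gear_mid in the frame of blue_tray_wide between 0.0065 and 0.0145 m and linear speed of each of gear, pin, bearing, bolt below 0.02 m/s and x of pin_mid in the frame of blue_tray_narrow between -0.024 and 0.024 m and y of pin_mid in the frame of blue_tray_narrow between -0.029 and 0.029 m and z of pin_mid in the frame of blue_tray_narrow between 0.006 and 0.014 m and x of bearing_mid in the frame of red_tray_wide between -0.036 and 0.036 m and y of bearing_mid in the frame of red_tray_wide between -0.021 and 0.021 m and z of bearing_mid in the frame of red_tray_wide between 0.004 and 0.012 m and x of bolt_mid in the frame of red_tray_narrow between -0.03 and 0.03 m and y of bolt_mid in the frame of red_tray_narrow between -0.033 and 0.033 m and z of bolt_mid in the frame of red_tray_narrow between 0.007 and 0.015 m and distance of hub_mid from where it was at the start of the episode below 0.03 m); the robot touches nothing.
It also fails if it takes over 106 s, if anything falls off the work surface, if the arm or the gripper's body presses on something with over 40 N, if the wrist force passes 120 N, or if a joint passes its speed limit or range.

## Working session

There is one attempt and no reset: what is moved stays moved. The work goes in short steps, each a Python script; the robot and the scene stay as the last script left them, time stands still between calls to the robot, and variables do not carry over. Pictures are saved under pics/ and viewed, at most 14 in all, crops included, and the job is handed in when it is done.

```bash
mkdir -p pics; python3 - <<'E'
from cell import r,effector,cams,ticket,readout
import cv2,numpy as np
for n in ["scene","top"]:
    p,d=cams.capture(n); cv2.imwrite(f"pics/{n}0.png",p[:,:,::-1]); np.savez(f"{n}0.npz",p=p,d=d); print(n,cams.camera_info(n),(d>0).mean())
print(readout.get_time_s())
E
```

```text
scene {'fov_y': 57.25019264369783, 'cx': 314.0118325697989, 'cy': 237.97763614454175, 'dist': array([-0.00852342,  0.        ,  0.        ,  0.        ,  0.        ]), 'rvec': array([ 0.97982306, -2.21241644,  1.24644863]), 'tvec': array([0.3241876 , 0.23900629, 0.8755413 ])} 0.9936588541666667
top {'fov_y': 52.319867303700825, 'cx': 322.69621554776023, 'cy': 244.15974426342405, 'dist': array([-0.06488019,  0.        ,  0.        ,  0.        ,  0.        ]), 'rvec': array([ 2.16670337, -2.22686014,  0.08401557]), 'tvec': array([-0.01056996,  0.53146305,  1.14621827])} 0.9958430989583333
0.1
```

View pics/top0.png

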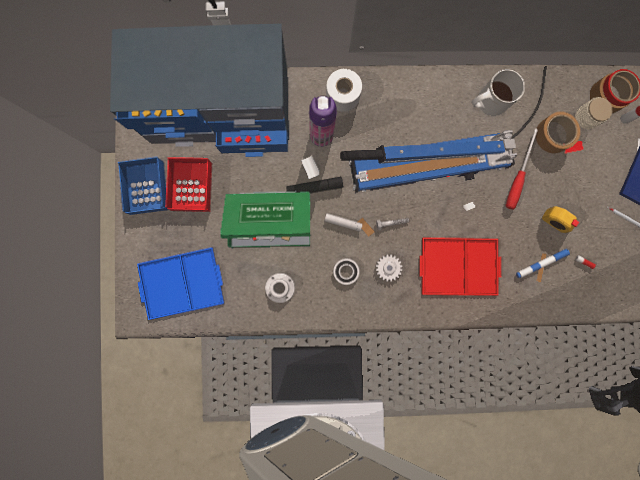

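View pics/scene0.png

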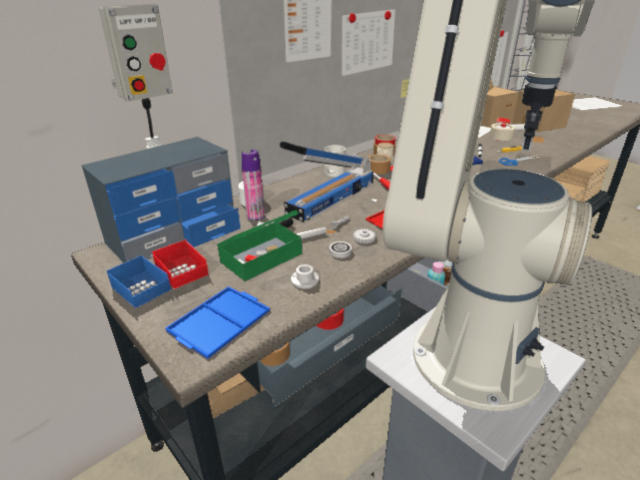

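The top view shows the blue tray at about (180,285), hub (280,288), bearing (346,271), gear (389,267), pin (343,222), bolt (392,223) and red tray (459,267). The tin is at (267,217), and the sealer's raised handle ends at about (315,186).

```bash
cat > h.py <<'E'
import numpy as np,cv2
def K(i):
    f=240/np.tan(np.radians(i['fov_y']/2)); return np.array([[f,0,i['cx']],[0,f,i['cy']],[0,0,1]])
def ray(i,uv):
    u=cv2.undistortPoints(np.float64(uv).reshape(-1,1,2),K(i),i['dist'])[:,0]
    R=cv2.Rodrigues(i['rvec'])[0]
    return -R.T@i['tvec'], np.c_[u,np.ones(len(u))]@R
def plane(i,uv,z):
    c,d=ray(i,uv); return c+d*((z-c[2])/d[:,2])[:,None]
def cloud(i,D):
    v,u=np.mgrid[:480,:640]; c,d=ray(i,np.c_[u.ravel(),v.ravel()])
    return (c+d*D.reshape(-1,1)).reshape(480,640,3)
E
python3 - <<'E'
from cell import cams
from h import *
z=np.load("top0.npz");p,D=z['p'],z['d'];i=cams.camera_info("top")
W=cloud(i,D)
print("table z",np.median(W[290:320,300:400,2]))
for n,(a,b,c,d) in dict(hub=(255,265,305,315),bearing=(327,255,365,290),gear=(370,248,410,288),pin=(318,205,372,240),bolt=(374,212,415,235)).items():
    Z=W[b:d,a:c]; m=(Z[...,2]>0.004); k,l,s,ce=cv2.connectedComponentsWithStats(m.astype('uint8'))
    j=1+s[1:,4].argmax(); q=Z[l==j]; ys,xs=np.where(l==j)
    print(n,s[j],"uv",ce[j]+[a,b],"rect",cv2.minAreaRect(np.c_[xs+a,ys+b].astype('f4')),"xyz",q.mean(0).round(4),"zmax",q[:,2].max().round(4), cv2.minAreaRect(q[:,:2].astype('f4')))
hsv=cv2.cvtColor(p,cv2.COLOR_RGB2HSV)
for n,(a,b,c,d),hs in (("blue",(130,240,235,330),(100,125)),("red",(412,228,508,305),None)):
    H=hsv[b:d,a:c]; m=(H[...,1]>150)&(H[...,2]>60)
    m&= ((H[...,0]>100)&(H[...,0]<125)) if hs else ((H[...,0]<8)|(H[...,0]>172))
    k,l,s,ce=cv2.connectedComponentsWithStats(m.astype('uint8')); j=1+s[1:,4].argmax(); ys,xs=np.where(l==j)
    P=plane(i,np.c_[xs+a,ys+b],0.006); print(n,cv2.minAreaRect(P[:,:2].astype('f4')),P.mean(0))
cv2.imwrite("pics/c0.png",cv2.resize(p[160:330,120:520,::-1],None,fx=2,fy=2,interpolation=cv2.INTER_CUBIC))
# tall stuff
for rr in (0.1,0.2):
    m=(W[...,2]>rr)&(W[...,1]>-.6)&(W[...,1]<.6)&(W[...,0]>.25)&(W[...,0]<.85)&(np.arange(480)[:,None]<330)
    k,l,s,ce=cv2.connectedComponentsWithStats(m.astype('uint8'))
    for j in range(1,k):
        if s[j,4]>15: q=W[l==j]; print(rr,s[j],q.min(0).round(3),q.max(0).round(3))
E
```

```text
table z 0.00012608072045439123
hub [ 10   7  30  32 583] uv [279.40137221 287.89708405] rect ((279.32928466796875, 288.03656005859375), (29.204496383666992, 29.516843795776367), 51.34019470214844) xyz [0.4302 0.08   0.0192] zmax 1.177 ((0.4459160566329956, 0.061805546283721924), (0.06950737535953522, 0.12219573557376862), 40.613399505615234)
bearing [  5   4  30  26 426] uv [345.77230047 271.5657277 ] rect ((345.74139404296875, 271.6034851074219), (25.99867820739746, 25.73606300354004), 23.198589324951172) xyz [ 0.4644 -0.078   0.0179] zmax 1.177 ((0.4703218936920166, -0.06287546455860138), (0.09544096142053604, 0.061452168971300125), 68.41534423828125)
gear [  5   7  28  27 502] uv [388.55776892 268.02788845] rect ((388.50006103515625, 268.00006103515625), (26.16295051574707, 26.16295051574707), 45.0) xyz [ 0.4698 -0.1794  0.0221] zmax 1.177 ((0.4732537865638733, -0.11134669929742813), (0.20672966539859772, 0.06211067736148834), 87.26595306396484)
pin [  6   9  40  18 339] uv [343.91150442 222.25663717] rect ((343.1959533691406, 222.50860595703125), (38.716617584228516, 13.477113723
[... 757 characters left out ...]
9598 -0.35477435  0.006     ]
0.1 [ 109   76  178   57 8710] [ 0.459 -0.007  0.1  ] [0.85  0.393 1.177]
0.1 [309  96  28  39 906] [ 0.459 -0.059  0.1  ] [ 8.280e-01 -1.000e-03  1.177e+00]
0.1 [498  98  16   5  20] [ 0.839 -0.468  0.1  ] [ 0.85  -0.434  0.107]
0.1 [ 339  130  177   34 2549] [ 0.459 -0.469  0.1  ] [ 0.775 -0.007  1.177]
0.1 [505 152  13   8  52] [ 0.708 -0.47   0.1  ] [ 0.724 -0.442  0.111]
0.1 [ 220  214   91   26 1924] [ 0.459 -0.007  0.1  ] [0.595 0.199 1.177]
0.2 [ 109   76  175   49 6290] [ 0.459 -0.007  0.2  ] [0.85  0.393 1.177]
0.2 [310  97  26  23 462] [ 0.459 -0.055  0.2  ] [ 0.822 -0.004  1.177]
0.2 [339 145  79  19 930] [ 0.459 -0.22   0.2  ] [ 0.718 -0.007  1.177]
```

View pics/c0.png

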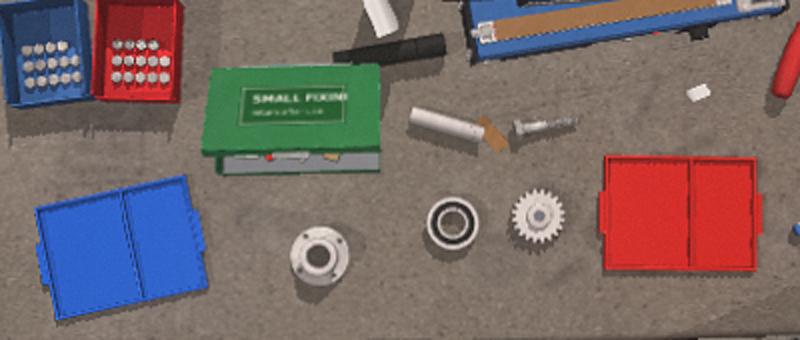

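The crop shows the bolt's head on its left (+y) at crop (518,127), and the pin running from (412,115) to (483,135) with a flat brown scrap beside it. In both trays the wide compartment is on the left (+y). Next I'll filter out the depth holes, finalise the poses and check IK.

```bash
cat >> h.py <<'E'
def comp(W,D,box,zmin=0.005,zmax=0.06):
    a,b,c,d=box; Z=W[b:d,a:c]; m=(Z[...,2]>zmin)&(Z[...,2]<zmax)&(D[b:d,a:c]>0)
    k,l,s,ce=cv2.connectedComponentsWithStats(m.astype('uint8')); j=1+s[1:,4].argmax()
    ys,xs=np.where(l==j); return np.c_[xs+a,ys+b].astype('f4'),Z[l==j]
E
python3 - <<'E'
from cell import cams,r,readout
from h import *
z=np.load("top0.npz");p,D=z['p'],z['d'];i=cams.camera_info("top");W=cloud(i,D)
for n,(box,zp) in dict(hub=((255,265,305,315),.01),bearing=((327,255,365,290),.01),gear=((370,248,410,288),.01),pin=((318,205,372,240),.01),bolt=((374,212,415,235),.011)).items():
    uv,q=comp(W,D,box); P=plane(i,uv,zp)[:,:2].astype('f4')
    (c,(w,h),a)=cv2.minAreaRect(P); v=cv2.fitLine(P,cv2.DIST_L2,0,.01,.01).ravel()
    print(n,np.round(c,4),np.round((w,h),4),round(a,1),"depth mean",q.mean(0).round(4),"line",np.degrees(np.arctan2(v[1],v[0])).round(1))
V=(D>0)&(W[...,0]>.45)&(W[...,0]<.85)
for lo,a,b in ((.1,-.45,-.0),(.15,-.45,0),(.05,-.02,.25),(.03,-.3,.0)):
    m=V&(W[...,2]>lo)&(W[...,1]>a)&(W[...,1]<b); q=W[m]; print(lo,np.percentile(q,[0.5,99.5],axis=0).round(3).tolist())
print(readout.get_tcp_rot(),readout.get_force())
for P in ([.47,-.18,.21],[.47,-.07,.21],[.58,-.077,.21],[.582,-.193,.21],[.44,.36,.21],[.45,.27,.21],[.47,-.31,.21],[.47,-.41,.21]):
    print(P,[None if (s:=r.solve_ik(P,[180,0,y])) is None else round(float(s[5]),0) for y in (-170,-90,0,90,170)])
E
```

```text
hub [0.4297 0.0806] [0.0695 0.0695] 39.2 depth mean [0.4302 0.0801 0.0174] line -42.9
bearing [ 0.4646 -0.0779] [0.0598 0.0596] 88.4 depth mean [ 0.4643 -0.0779  0.0154] line -55.7
gear [ 0.47   -0.1811] [0.0632 0.0607] 12.0 depth mean [ 0.4698 -0.1804  0.0153] line 22.3
pin [ 0.5863 -0.0764] [0.0915 0.0328] 75.9 depth mean [ 0.5819 -0.077   0.0174] line 74.7
bolt [ 0.5819 -0.1933] [0.0233 0.0783] 13.4 depth mean [ 0.578  -0.1889  0.0137] line -82.4
0.1 [[0.678, -0.449, 0.101], [0.823, -0.002, 0.264]]
0.15 [[0.677, -0.335, 0.151], [0.82, -0.002, 0.264]]
0.05 [[0.539, -0.018, 0.052], [0.849, 0.248, 0.247]]
0.03 [[0.657, -0.298, 0.031], [0.819, -0.002, 0.263]]
[-1.79927626e+02  2.18404735e-04  2.20463430e+01] [0.74129209 0.12587714 0.13298101]
[0.47, -0.18, 0.21] [-121.0, 159.0, 69.0, -21.0, -101.0]
[0.47, -0.07, 0.21] [-109.0, 171.0, 81.0, -9.0, -89.0]
[0.58, -0.077, 0.21] [-108.0, 172.0, 82.0, -8.0, -88.0]
[0.582, -0.193, 0.21] [-118.0, 162.0, 72.0, -18.0, -98.0]
[0.44, 0.36, 0.21] [-61.0, -141.0, 129.0, 39.0, -41.0]
[0.45, 0.27, 0.21] [-69.0, -149.0, 121.0, 31.0, -49.0]
[0.47, -0.31, 0.21] [-134.0, 146.0, 56.0, -34.0, -114.0]
[0.47, -0.41, 0.21] [-141.0, 139.0, 49.0, -41.0, -121.0]
```

Poses are good enough to act on. First the gear, probing the bench gently to find the real fingertip height.

```bash
cat >> h.py <<'E'
from cell import cams,r,readout,effector,ticket
def tray(c,yaw,dy):
    t=np.radians(yaw); return c[0]-dy*np.sin(t),c[1]+dy*np.cos(t),yaw
BW,BN=tray((.4470,.3199),10.8,.039),tray((.4470,.3199),10.8,-.052)
RW,RN=tray((.4691,-.3550),-1.9,.039),tray((.4691,-.3550),-1.9,-.052)
def swing(o): return .057*(1-np.cos(np.arcsin((o/2-.0059)/.057)))-.0003
def line(x,y,z,f=.25): r.servo_line([x,y,z],feed=f)
E
python3 - <<'E'
from h import *
t0=readout.get_time_s()
effector.grip(.078,60)
x,y=.470,-.1808
r.move_ptp([x,y,.12],[180,0,90]); print("ptp",readout.get_time_s()-t0)
line(x,y,.008)
f0=np.array(readout.get_force())
for z in np.arange(.005,-.0125,-.0025):
    line(x,y,z,.05); f=np.array(readout.get_force())-f0; print(round(z,4),f.round(1),readout.get_ee_pos()[2])
    if abs(f[2])>4: break
print(readout.get_time_s()-t0,readout.get_gripper_width())
E
```

```text
ptp 1.9832999999999998
0.005 [ 0.3 -0.3 -0.5] 0.0061595731501667035
0.0025 [0.7 0.1 0. ] 0.002697470837355994
0.0 [-0.3  1.  -1.4] -0.0001918831051369342
-0.0025 [ 0.4 -0.3 -1.3] -0.0027233154069606948
-0.005 [ 0.4 -0.2 -0.3] -0.005167622581668464
-0.0075 [ 0.3 -0.  -1.1] -0.007656563860693792
-0.01 [ 0.5  0.4 -1. ] -0.010125084631792989
-0.0125 [-7.7  3.7 34.8] -0.010457739511708582
4.5833 0.07809031476938728
```

The fingertips touch at TCP z = -10.5 mm with a 78 mm opening, as my swing model predicts. I'll set the tips 2.5 mm above the bench for the grip and carry on.

```bash
cat >> h.py <<'E'
def pick(x,y,yaw,w,o,effort,tip=.0025,zup=.21,go=True):
    zt=tip-swing(w)
    if go:
        effector.grip(o); r.move_ptp([x,y,zup],[180,0,yaw])
    line(x,y,zt+.05,.3); line(x,y,zt,.1); effector.grip(max(w-.02,0),effort)
    print("grip",readout.get_gripper_width(),readout.get_grip_force())
    line(x,y,zt+.04,.12); line(x,y,zup,.3); print("held",readout.get_gripper_width(),readout.get_time_s())
    return zt
def place(x,y,yaw,zt,o,zup=.21):
    r.move_ptp([x,y,zup],[180,0,yaw]); z=zt+.003+.001
    line(x,y,z+.04,.3); line(x,y,z,.08); effector.grip(o)
    line(x,y,z+.05,.15); line(x,y,zup,.35); print("placed",readout.get_time_s())
E
python3 - <<'E'
from h import *
x,y=.470,-.1808
zt=.0025-swing(.063); line(x,y,zt,.05)
effector.grip(.045,60); print(readout.get_gripper_width(),readout.get_grip_force(),readout.get_force())
line(x,y,.04,.12); line(x,y,.21,.3); print(readout.get_gripper_width(),readout.get_time_s())
place(BW[0],BW[1],90+BW[2],zt,.076)
p,d=cams.capture("top"); cv2.imwrite("pics/t1.png",cv2.resize(p[160:330,120:520,::-1],None,fx=2,fy=2))
E
```

```text
0.061486173239888864 62.300477027893066 [-2.79518923  1.04140372 11.15888234]
0.061231744596080495 6.55
placed 11.2583
```

View pics/t1.png

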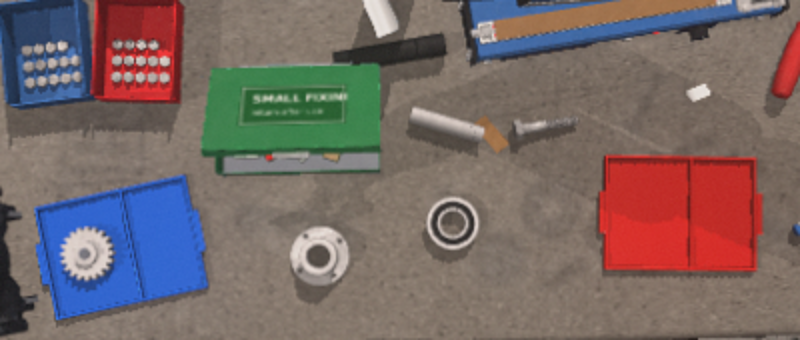

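The gear sits flat in the middle of the blue wide compartment at crop (86,254). Now the bearing, then the pin.

```bash
python3 - <<'E'
from h import *
zt=pick(.4645,-.0779,90,.062,.077,60)
place(RW[0],RW[1],90+RW[2],zt,.076)
zt=pick(.5825,-.077,74.7,.020,.05,60,tip=.003)
print(readout.get_joint_pos())
place(BN[0],BN[1],BN[2],zt,.036) if False else None
p,d=cams.capture("top"); cv2.imwrite("pics/t2.png",cv2.resize(p[160:330,120:520,::-1],None,fx=2,fy=2))
print([ (yy,r.solve_ik([BN[0],BN[1],.21],[180,0,yy])) for yy in (BN[2],BN[2]+180)])
E
```

```text
grip 0.05946326338382685 61.50691688431834
held 0.059316639500123954 16.0
placed 19.7083
grip 0.018770603899476622 58.77985596656799
held 0.018532705025889863 24.0167
[-7.67801822e+00  1.82202319e+01  9.96438748e+01 -2.41953797e-04
  6.22758457e+01  7.62173841e+00]
[(10.8, array([ 3.03171928e+01,  1.31021677e+01,  1.06439251e+02, -2.54444375e-14,
        6.04585811e+01,  1.09517193e+02])), (190.8, array([ 30.31719281,  13.1021677 , 106.43925125,   0.        ,
        60.45858105, -70.48280719]))]
```

View pics/t2.png

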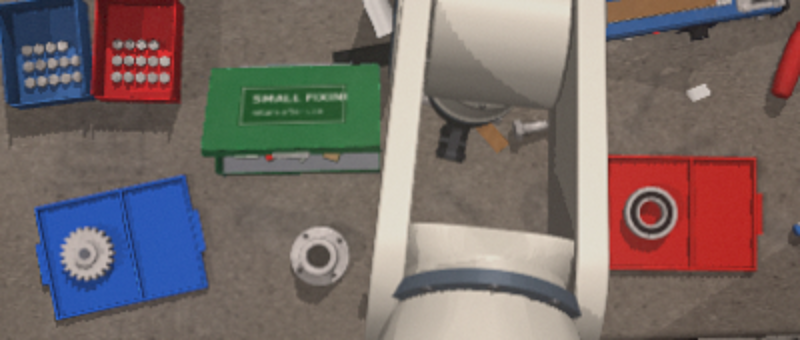

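The bearing is in the red wide compartment at crop (650,212), and the pin is held. Now I'll place the pin, then pick and place the bolt.

```bash
python3 - <<'E'
from h import *
place(BN[0],BN[1],BN[2]+180,.003-swing(.020),.036)
p,D=cams.capture("top"); W=cloud(cams.camera_info("top"),D)
uv,q=comp(W,D,(374,212,415,235)); print("bolt",q.mean(0))
zt=pick(.5795,-.1915,97,.012,.05,50,tip=.004)
place(RN[0],RN[1],RN[2],zt,.034)
r.move_ptp([.35,-.1,.3],[180,0,90])
p,D=cams.capture("top"); np.savez("t3.npz",p=p,d=D); cv2.imwrite("pics/t3.png",cv2.resize(p[160:330,120:520,::-1],None,fx=2,fy=2))
print(readout.get_time_s())
E
```

```text
placed 28.1583
bolt [ 0.57790934 -0.18878189  0.01344163]
grip 0.009893848308543845 49.53254097956233
held 0.009806333033282455 33.175
placed 37.15
38.4833
```

View pics/t3.png

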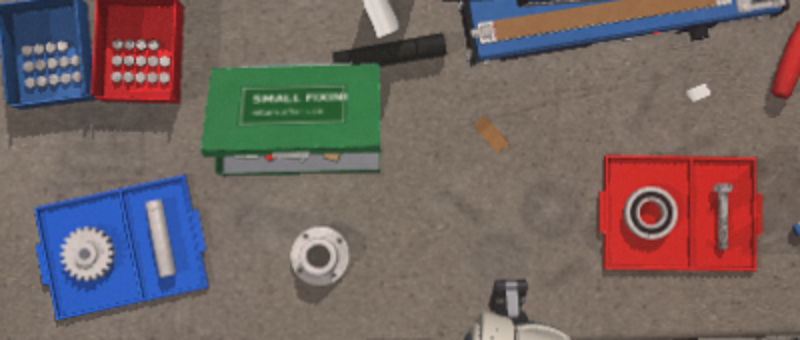

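All four parts lie in their compartments: gear (86,254), pin (160,238), bearing (650,212), bolt (723,217). The hub hasn't moved, at (319,256). A quick numeric check before handing in.

```bash
python3 - <<'E'
from h import *
z=np.load("t3.npz");D=z['d'];W=cloud(cams.camera_info("top"),D)
ok=1
for n,box,T in (("gear",(145,270,182,305),BW),("pin",(186,250,222,305),BN),("bearing",(428,250,462,285),RW),("bolt",(470,245,494,292),RN)):
    uv,q=comp(W,D,box,.0105,.06); c,s,a=cv2.minAreaRect(q[:,:2].astype('f4')); t=np.radians(T[2])
    e=np.array([[np.cos(t),np.sin(t)],[-np.sin(t),np.cos(t)]])@(np.array(c)-T[:2])
    print(n,"off mm",(e*1e3).round(1),"size",np.round(s,3),"z p90",np.percentile(q[:,2],[50,95]).round(4)); ok&=bool((abs(e)<[.022,.018]).all())
if ok: print(ticket.job_done())
E
```

```text
gear off mm [ 2.  -2.7] size [0.062 0.061] z p90 [0.018  0.0256]
pin off mm [-0.1 -1. ] size [0.088 0.02 ] z p90 [0.0213 0.0256]
bearing off mm [-0.7  0.3] size [0.06 0.06] z p90 [0.0181 0.0218]
bolt off mm [-2.6  5.9] size [0.02  0.075] z p90 [0.0163 0.0235]
the job is handed in; nothing more can be done
None
```

Both kits are made up and the job is handed in: all four parts lie flat, within 6 mm of their compartment centres, with the hub left where it lay, after about 38 s of robot time (no verdict was shown).

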